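# Load a bottle into the sample changer and click it round to the sampling head

### The job

Set the loose slim amber bottle gently down, upright, in the one empty seat of the sample changer's carousel, then bring it under the sampling head by pressing the index lever on the changer's right flank, one notch per full stroke, as many strokes as it takes. Do not turn the carousel by hand, do not push on the lever any harder once it is on its stop, and leave the other things where they are.

Things in the scene. Friction and masses are not known exactly. Their poses are not given: they have to be found in the camera images.
- changer: white bench instrument, fixed. Origin on the table on the carousel's axis; x away from the operator, y to its left, z up. Deck 300 x 300 mm, 60 mm high; on it a 248 mm black carousel: 8 seats 88 mm from the axis, 45 deg apart, 7 with short bottles (tops 146 mm up; hub 104 mm). Left of the deck a console with screen (y 145 to 300, to 260 mm up); from it the sampling head overhangs the +y seat
- head (a point): tip of the sampling head's needle, above the left-hand seat position, 190 mm above the table; a bottle stands right when it is straight below this point (11 mm under it)
- seat (a point): the empty seat: the centre of its floor, 74 mm above the table, inside a round grey cup 46 mm in inner diameter (widening to 50 mm at the mouth) and 28 mm high. It turns with the carousel. It starts two to five notches before the head, in the front, right or back-right part of the carousel
- carousel (a joint): rad, growing clockwise seen from above, the only way the lever drives it. Rests in sprung notches 0.785 rad (45 deg) apart; at 0 the empty seat is under the head, at -0.785 one notch before it, and so on. A full further turn (6.283) is the same place
- lever_block: grey housing of the index lever on the changer's right (-y) flank, with the lever on it. Origin on the table below the lever's pivot; axes parallel to the changer's. The pivot is 62 mm up and runs along x; the lever sticks out to -y
- index_lever (a joint): rad: 0 = up at rest (paddle 0.34 rad above level), growing as it is pressed down; springs back up. 2 N over the free play (4 to 18 mm), a jolt if fast, then 8 to 10 N, fading to 5 N, where the carousel snaps on to its next notch. The play, unknown but fixed, puts the click from 33 to 46 mm of paddle travel (0.49 to 0.69 rad), the hard stop 2 to 3 mm after it. Let it come fully up between strokes
- paddle (a point): centre of the upper face of the lever's black thumb paddle (34 mm wide along x, 44 mm long), 68 mm out from the pivot; 89 mm above the table at rest, 41 to 55 mm when on its stop. It moves on an arc about the pivot
- sample: the loose slim amber bottle with black cap and blank label, standing: origin at the centre of its underside; straight round body 39 mm across up to 75 mm, cap 28 mm across from 88 to 105 mm, 105 mm tall, 100 to 160 g
- stock_bottle: bystander: a big amber glass bottle, 62 mm across, 145 mm tall, not for the carousel; origin at the centre of its underside
- tip_box: bystander: a grey box of pipette tips, 82 x 122 x 57 mm; origin at the centre of its underside
- dish: bystander: a clear flat culture dish, 94 mm across, 15 mm high; origin at the centre of its underside
- tube_rack: bystander: a white rack of small tubes, 70 x 170 x 45 mm; origin at the centre of its underside
- beaker: bystander: a glass beaker, 72 mm across, 95 mm tall; origin at the centre of its underside
- pen: bystander: a marker pen lying down, 135 mm long, 17 mm thick; origin at the centre of its underside
Not all that is in view belongs to the job. Leave any blue or red look-alike of the sample alone.

How it is judged:
By the outcome, as a careful person would: the job done as asked, in the order asked, and still so for the second after the job is handed in, with the robot touching nothing.
It also fails if it takes over 72 s, if anything falls off the work surface, if the arm or the gripper's body presses on something with over 40 N, if the wrist force passes 120 N, or if a joint passes its speed limit or range.

### The arm

A 7-joint arm with a two-finger parallel gripper is mounted at the origin on the work surface. World frame = base frame: x ahead of the robot, y to its left, z up, the work surface at z = 0. Lengths are in m, angles in rad, forces in N, time in s.
With the tool pointing down it reaches from about 0.4 to 0.925 m from the base axis. Payload 4.1 kg.
Tool frame: the origin (TCP) lies at the very end of the fingers, on their centre line; the grasp point (between the pads) lies 19 mm behind it; z points along the fingers, y is the direction in which the jaws open and shut (so a half turn about z gives the same grasp; the last joint's range is limited). The gripper opens to 85 mm and grips with 20 to 120 N. Pads are 22 mm wide; open, the fingers measure 114 mm over their backs; the gripper's body (76 mm by 85 mm) begins 54 mm behind the grasp point. The pads swing forward as they close: fully open they stand 13 mm farther back than shut.
Start: joints at [1.189, 0.398, 0.045, 1.537, -0.019, 1.207, -0.051], TCP at [0.181, -0.624, 0.231] pointing down, gripper open.
Joint ranges: [-2.82, 2.82], [-0.49, 2.23], [-1.37, 1.46], [0, 2.46], [-1.36, 4.5], [0.23, 2], [-2.94, 2.94]. Speed limits (rad/s): [2.57, 2.57, 3.14, 3.14, 3.14, 3.14, 3.14].

### API

Orientations are given as [roll, pitch, yaw] about the fixed x, y, z axes, in that order (R = Rz(yaw) Ry(pitch) Rx(roll)).
In Python, from station import robot gives the robot as it stands.
- The arm moves only by the tool carry_out, never from a script. Its argument "moves" is a list of rows, each a list of 3 entries, a list of its own where there are three numbers: the shift along the world's x, y, z in m, then the turn about the world's z in rad, then the finger opening in m, from 0 to 0.0854. In form: [[[dx, dy, dz], roll, hand], ...]. A call has 1 to 20 rows; each row is the pose to reach, as a shift and turn from the pose commanded when the call began; what a row does not reach only later rows make up. A row lasts 1/12 s, in which the tool goes at most 41.7 mm and 7.16 degrees, less where a joint would pass 70% of its speed; a pose out of reach is approached as far as the arm can. A call with a gripper value outside its range is refused whole. The fingers move at their own pace and stop on an object; the grip force is fixed at half the most. Time passes only in rows, so rows that repeat a pose let the fingers close. It gives the time, the measured TCP pose, the force and the opening at its end, in the units of the state.
- robot.get_obs(): the state, without advancing time (a new reading comes with each control period).
- robot.get_image(name): name is "scene" or "top" or "wrist"; returns a dict with "pixels" (400x640x3 uint8, red, green, blue), "range_z" (400x640 float32, m along the optical axis (not along the pixel's ray), 0 where there is no reading), "fx", "fy", "cx", "cy" (pixels), "rvec" (rotation vector, rad) and "tvec" (3), from world to camera coordinates, as OpenCV has them. Camera axes: x right, y down, z forward; pixel columns grow to the right and rows downward; lengths in m; the calibration is good to about 2 mm. A picture is of the moment at which its call begins.
- robot.close_job(): hands the job in, once; it reports no verdict.
The state is a dict: "clock": time; "q": joint angles; "dq": joint speeds; "joint_efforts": joint torques, N m; "position": TCP position; "tcp_rot": TCP orientation; "wrist_force": force on the tool from outside, world axes, zero at the start; "moment": the same for the moment, N m; "width": finger opening in m.
Only numpy, scipy, OpenCV 4.12 (cv2) and the standard library are available. Lean on these libraries where they do the work, as an engineer would, in place of code of your own. Each camera call takes 0.05 s, during which the arm holds its last target.

## Working session

There is one attempt and no reset: what is moved stays moved. The work goes in short steps, Python scripts to look and compute and a tool call to move; the robot and the scene stay as the last step left them, time stands still between calls to the robot, and variables do not carry over. Pictures are saved under pics/ and viewed, and the job is handed in when it is done.

Besides the shell and the picture viewer there is one more tool, called after "Call:" as a command line: name --argument value ..., lists and objects as JSON in quotes. carry_out: Moves the arm, as the interface text tells. Its arguments: {"type":"object","properties":{"moves":{"type":"array","items":{"type":"array"}}},"required":["moves"]}

```bash
mkdir -p pics; ls; cat > h.py <<'E'
from station import robot
import numpy as np, cv2, pickle
def shot(name,tag):
    im=robot.get_image(name); pickle.dump(im,open(f'pics/{tag}.pkl','wb'))
    cv2.imwrite(f'pics/{tag}.png',im['pixels'][:,:,::-1]); return im
def load(tag): return pickle.load(open(f'pics/{tag}.pkl','rb'))
def crop(tag,x0,y0,w,h,s,out):
    im=load(tag)['pixels'][y0:y0+h,x0:x0+w,::-1]
    cv2.imwrite(f'pics/{out}.png',cv2.resize(im,None,fx=s,fy=s,interpolation=cv2.INTER_CUBIC))
def cloud(im):
    R=cv2.Rodrigues(np.array(im['rvec'],float))[0];t=np.array(im['tvec'],float).ravel()
    v,u=np.mgrid[0:400,0:640];z=im['range_z'].astype(float)
    P=np.stack([(u-im['cx'])/im['fx']*z,(v-im['cy'])/im['fy']*z,z],-1)
    W=(P-t)@R; W[z<=0]=np.nan; return W
def ray(im,u,v,zw):
    R=cv2.Rodrigues(np.array(im['rvec'],float))[0];t=np.array(im['tvec'],float).ravel()
    c=-R.T@t; d=R.T@np.array([(u-im['cx'])/im['fx'],(v-im['cy'])/im['fy'],1]); return c+d*(zw-c[2])/d[2]
def proj(im,p):
    return cv2.projectPoints(np.array(p,float).reshape(-1,3),np.array(im['rvec'],float),np.array(im['tvec'],float),np.array([[im['fx'],0,im['cx']],[0,im['fy'],im['cy']],[0,0,1.]]),None)[0].reshape(-1,2)
E
python3 - <<'E'
from h import *
for n in ('scene','top','wrist'): shot(n,n+'0')
o=robot.get_obs(); print(o)
E
```

```text
pics
{'clock': 0.15, 'q': array([ 1.18899101,  0.39904542,  0.04503435,  1.53756372, -0.01869406,
        1.20692597, -0.05069653]), 'dq': array([ 0.00086565, -0.00292163,  0.00051858, -0.0037566 ,  0.00161973,
        0.00012944,  0.00178383]), 'joint_efforts': array([ 1.99141228e-03, -4.75562453e+01,  1.36668731e+00, -2.54513401e+01,
        1.17922106e-02,  6.54577612e-03,  2.75446183e-05]), 'position': array([ 0.18127871, -0.62371027,  0.2304989 ]), 'tcp_rot': array([-3.14007538e+00,  1.09781471e-04,  2.82928159e-01]), 'wrist_force': array([-1.18232574, -0.43019157, -0.10963012]), 'moment': array([ 0.01846554, -0.00413762,  0.05782022]), 'width': 0.08532378571995902}
```

View pics/scene0.png

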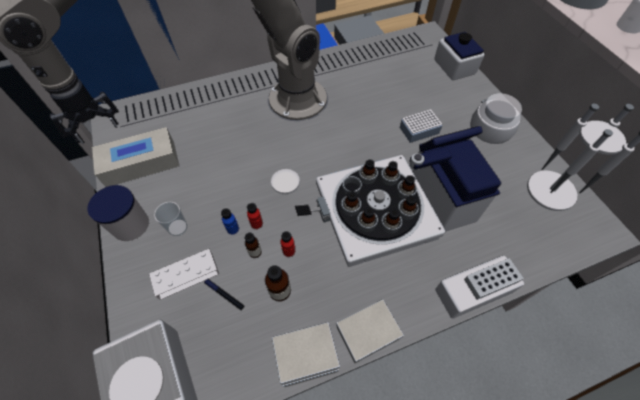

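View pics/top0.png

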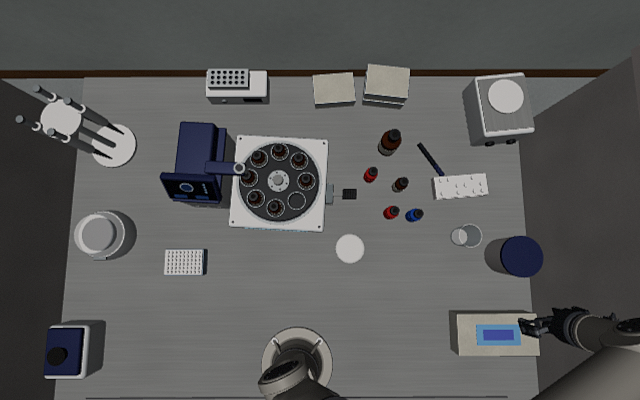

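View pics/wrist0.png

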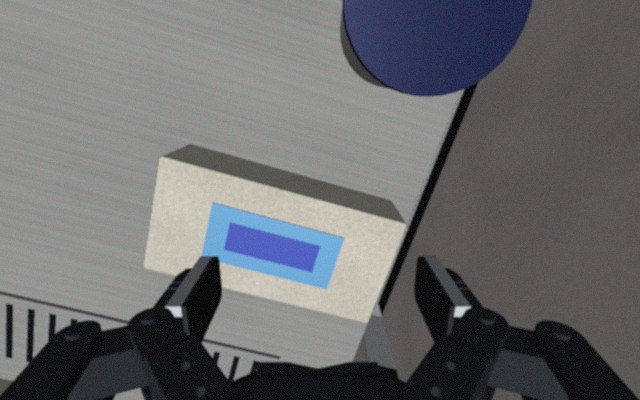

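```bash
python3 - <<'E'
from h import *
crop('top0',320,110,180,130,4,'c1'); crop('top0',220,120,145,120,5,'c2')
crop('scene0',210,140,240,150,3.3,'c3')
E
```

```text
(no output)
```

View pics/c1.png

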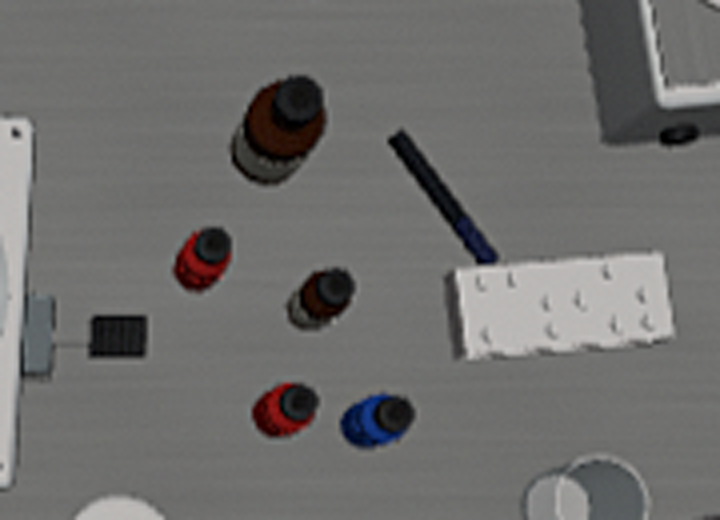

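View pics/c2.png

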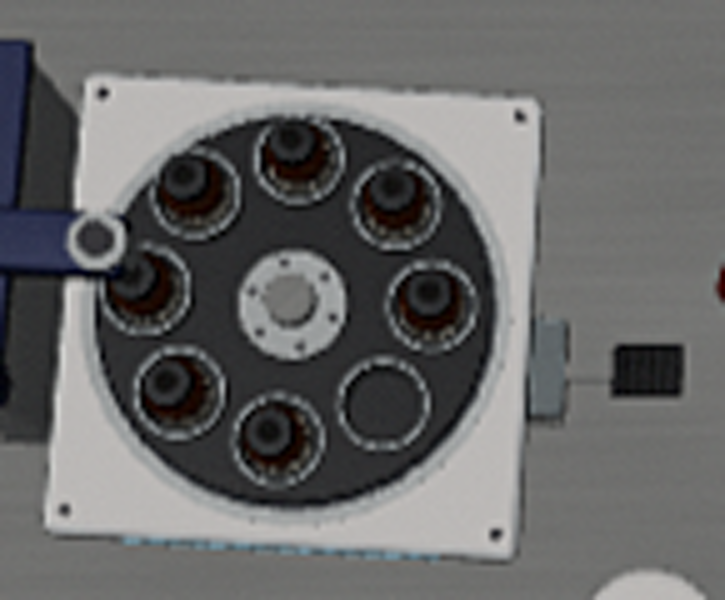

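View pics/c3.png

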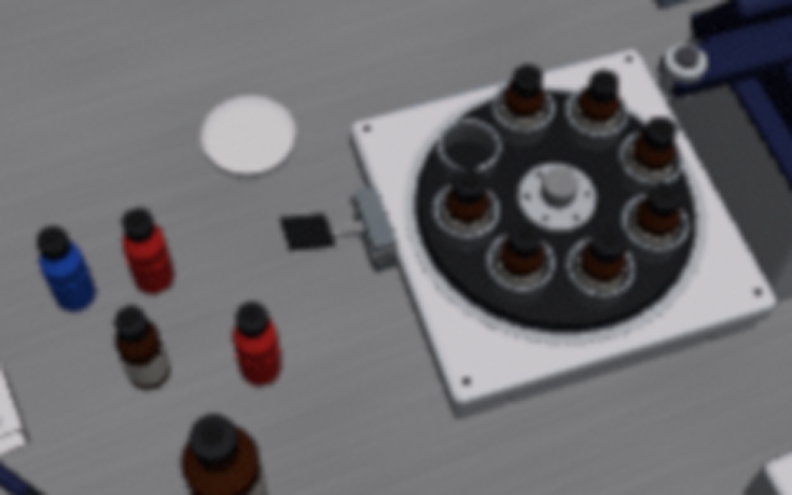

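```bash
python3 - <<'E'
from h import *
im=load('top0');W=cloud(im); s=load('scene0');WS=cloud(s)
f=lambda a,b:(220+a/5,120+b/5)
g=lambda a,b:(320+a/4,110+b/4)
h=lambda a,b:(210+a/3.3,140+b/3.3)
for n,(u,v),z in [('cap',g(330,287),.105),('screwFL',f(102,93),.06),('scrFR',f(520,117),.06),('scrNL',f(64,510),.06),('scrNR',f(495,535),.06),('seatrim',f(384,403),.102),('paddle',f(649,371),.089),('headtop',f(95,239),.25),('hub',f(290,300),.104),
 ('stockcap',g(298,100),.145),('red1cap',g(212,245),.105),('red2cap',g(298,402),.105),('bluecap',g(393,413),.105),('rackcorner',g(456,262),.045)]:
    r=ray(im,u,v,z); print(n,np.round(r,4),'depth pt',np.round(W[int(round(v)),int(round(u))],3))
for n,(u,v),z in [('cap',h(130,318),.105),('paddle',h(307,232),.089),('seatrim',h(470,147),.102),('headtop',h(686,62),.25),('hub',h(560,185),.104),('scr',h(366,128),.06),('scr',h(466,381),.06),('scr',h(757,292),.06),('scr',h(628,60),.06)]:
    r=ray(s,u,v,z); print(n,np.round(r,4),'depth pt',np.round(WS[int(round(v)),int(round(u))],3))
# depth-based cap cluster
for nm,w in (('top',W),('scene',WS)):
    m=(abs(w[...,2]-.105)<.004)&(w[...,0]>.45)&(w[...,0]<.75)&(w[...,1]<-.25)&(w[...,1]>-.65)
    c=m.astype(np.uint8);n,l=cv2.connectedComponents(c)
    for i in range(1,n):
        if (l==i).sum()>5: print(nm,(l==i).sum(),w[l==i].mean(0).round(4))
    m=(abs(w[...,2]-.089)<.02)&(w[...,1]<-.12)&(w[...,1]>-.28)&(w[...,0]>.4)&(w[...,0]<.8)
    p=w[m]; print('paddle',len(p),p.min(0).round(3),p.max(0).round(3))
E
```

```text
cap [ 0.5533 -0.3269  0.105 ] depth pt [ 0.553 -0.326  0.104]
screwFL [0.7041 0.1817 0.06  ] depth pt [0.704 0.183 0.058]
scrFR [ 0.6877 -0.0882  0.06  ] depth pt [ 0.689 -0.088  0.059]
scrNL [0.4348 0.1979 0.06  ] depth pt [0.435 0.197 0.06 ]
scrNR [ 0.4186 -0.0716  0.06  ] depth pt [ 0.419 -0.072  0.06 ]
seatrim [ 0.4963 -0.0043  0.102 ] depth pt [ 0.499 -0.003  0.075]
paddle [ 0.5176 -0.1667  0.089 ] depth pt [ 0.518 -0.167  0.091]
headtop [0.5652 0.1412 0.25  ] depth pt [0.565 0.142 0.248]
hub [0.5597 0.0534 0.104 ] depth pt [0.56  0.054 0.103]
stockcap [ 0.6884 -0.2985  0.145 ] depth pt [ 0.689 -0.297  0.144]
red1cap [ 0.5862 -0.2375  0.105 ] depth pt [ 0.587 -0.238  0.103]
red2cap [ 0.4652 -0.2998  0.105 ] depth pt [ 0.467 -0.298  0.105]
bluecap [ 0.4567 -0.3712  0.105 ] depth pt [ 0.457 -0.37   0.107]
rackcorner [ 0.5847 -0.443   0.045 ] depth pt [ 0.593 -0.458 -0.004]
cap [ 0.5577 -0.3293  0.105 ] depth pt [ 0.557 -0.33   0.106]
paddle [ 0.5251 -0.1645  0.089 ] depth pt [ 0.524 -0.164  0.09 ]
seatrim [ 0.5031 -0.0014  0.102 ] depth pt [0.486 0.007 0.072]
headtop [0.5798 0.137
[... 151 characters left out ...]
.061]
scr [ 0.692  -0.0858  0.06  ] depth pt [ 0.691 -0.086  0.061]
scr [0.7081 0.1829 0.06  ] depth pt [0.707 0.182 0.062]
scr [0.4404 0.1986 0.06  ] depth pt [0.437 0.2   0.057]
top 15 [ 0.7344 -0.5771  0.1067]
top 16 [ 0.7019 -0.5828  0.1048]
top 57 [ 0.6813 -0.2945  0.1036]
top 58 [ 0.5547 -0.3315  0.1044]
top 61 [ 0.4658 -0.3     0.1043]
top 49 [ 0.4592 -0.3721  0.1048]
paddle 363 [ 0.502 -0.28   0.069] [ 0.711 -0.122  0.109]
scene 63 [ 0.4688 -0.2994  0.1047]
scene 57 [ 0.4613 -0.372   0.1044]
scene 74 [ 0.5578 -0.3299  0.1044]
scene 93 [ 0.7039 -0.2972  0.1038]
scene 8 [ 0.7056 -0.5792  0.1054]
scene 14 [ 0.7347 -0.5758  0.1056]
paddle 428 [ 0.504 -0.28   0.069] [ 0.716 -0.12   0.108]
```

```bash
python3 - <<'E'
from h import *
im=load('top0');W=cloud(im)
p=W.reshape(-1,3);p=p[np.isfinite(p).all(1)]
a=np.array([.181,-.624]);b=np.array([.556,-.33]);d=(b-a)/np.linalg.norm(b-a)
q=p[:,:2]-a;t=q@d;n=abs(q@np.array([-d[1],d[0]]))
for k in np.arange(0,.5,.05):
    m=(t>k)&(t<k+.05)&(n<.11); print(round(k,2),p[m,2].max().round(3) if m.any() else None)
E
```

```text
0.0 0.656
0.05 0.655
0.1 0.136
0.15 0.134
0.2 0.102
0.25 0.097
0.3 0.042
0.35 0.11
0.4 0.11
0.45 0.11
```

Call:
carry_out --moves '[[[0.03,0.02,0.01],-0.1,0.085],[[0.06,0.05,0.01],-0.2,0.085],[[0.09,0.07,0.01],-0.3,0.085],[[0.12,0.09,0.01],-0.4,0.085],[[0.15,0.115,0.01],-0.5,0.085],[[0.18,0.14,0.01],-0.6,0.085],[[0.21,0.165,0.01],-0.7,0.085],[[0.24,0.19,0.01],-0.8,0.085],[[0.27,0.21,0.01],-0.9,0.085],[[0.3,0.235,0.0],-1.0,0.085],[[0.33,0.26,0.0],-1.1,0.085],[[0.355,0.28,0.0],-1.128,0.085],[[0.374,0.293,0.0],-1.128,0.085],[[0.374,0.293,0.0],-1.128,0.085],[[0.374,0.293,0.0],-1.128,0.085]]'

```text
clock: 1.4
position: [0.5565, -0.3294, 0.2306]
tcp_rot: [3.141, 0.001, -0.841]
wrist_force: [-0.2, -1.1, -0.3]
width: 0.085
```

```bash
python3 - <<'E'
from h import *
shot('wrist','wrist1');o=robot.get_obs();print(o['clock'],o['position'],o['tcp_rot'],o['wrist_force'])
im=load('wrist1');W=cloud(im);p=W.reshape(-1,3);p=p[np.isfinite(p).all(1)]
m=(abs(W[...,2]-.105)<.004);n,l=cv2.connectedComponents(m.astype(np.uint8))
for i in range(1,n):
    if (l==i).sum()>50: print((l==i).sum(),W[l==i].mean(0).round(4),np.argwhere(l==i).mean(0)[::-1])
print(proj(im,[[.5555,-.3305,.105],[.5555,-.3305,0]]))
E
```

```text
1.45 [ 0.55491726 -0.33137707  0.23082269] [ 3.14013974e+00  7.89590105e-04 -8.44616872e-01] [ 0.02477414  0.01429916 -0.24756826]
933 [ 0.6867 -0.3079  0.1038] [172.44158628  97.87352626]
826 [ 0.5583 -0.3317  0.1042] [317.57263923 182.88135593]
761 [ 0.4608 -0.3727  0.1041] [433.63074901 221.12352168]
729 [ 0.591  -0.239   0.1042] [219.0521262  235.06858711]
665 [ 0.4697 -0.3009  0.1041] [367.87368421 269.88721805]
133 [0.6575 0.0321 0.1046] [  6.70676692 377.57142857]
[[319.12752782 186.36898251]
 [318.68845743 160.09026132]]
```

View pics/wrist1.png

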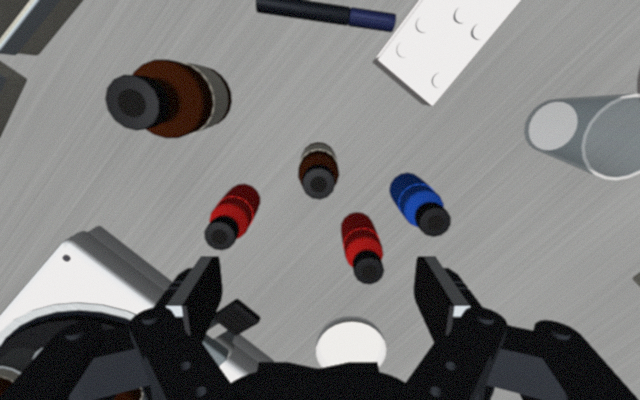

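Call:
carry_out --moves '[[[0.001,0.0,-0.02],0,0.085],[[0.0025,0.0005,-0.05],0,0.085],[[0.0025,0.0005,-0.08],0,0.085],[[0.0025,0.0005,-0.11],0,0.085],[[0.0025,0.0005,-0.135],0,0.085],[[0.0025,0.0005,-0.155],0,0.085],[[0.0025,0.0005,-0.17],0,0.085],[[0.0025,0.0005,-0.18],0,0.085],[[0.0025,0.0005,-0.19],0,0.085],[[0.0025,0.0005,-0.19],0,0.085],[[0.0025,0.0005,-0.19],0,0.07],[[0.0025,0.0005,-0.19],0,0.055],[[0.0025,0.0005,-0.19],0,0.045],[[0.0025,0.0005,-0.19],0,0.038],[[0.0025,0.0005,-0.19],0,0.02],[[0.0025,0.0005,-0.19],0,0.02],[[0.0025,0.0005,-0.19],0,0.02],[[0.0025,0.0005,-0.19],0,0.02]]'

```text
clock: 2.95
position: [0.5586, -0.3314, 0.0427]
tcp_rot: [-3.141, -0.002, -0.845]
wrist_force: [-0.6, -0.2, 6.2]
width: 0.0377
```

```bash
python3 - <<'E'
from h import *
shot('wrist','wrist2');o=robot.get_obs();print(o['clock'],o['position'],o['tcp_rot'],o['wrist_force'],o['width'])
shot('scene','scene2');crop('scene2',190,140,240,150,3.3,'c4')
E
```

```text
3.0 [ 0.55862581 -0.33137901  0.04269026] [-3.14120498e+00 -2.07465984e-03 -8.45309735e-01] [-1.05288607e+00 -1.27018810e-04  5.88059290e+00] 0.03758218892681204
```

View pics/wrist2.png

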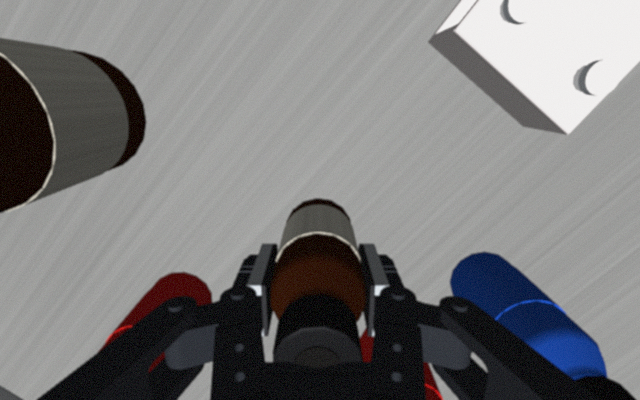

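View pics/c4.png

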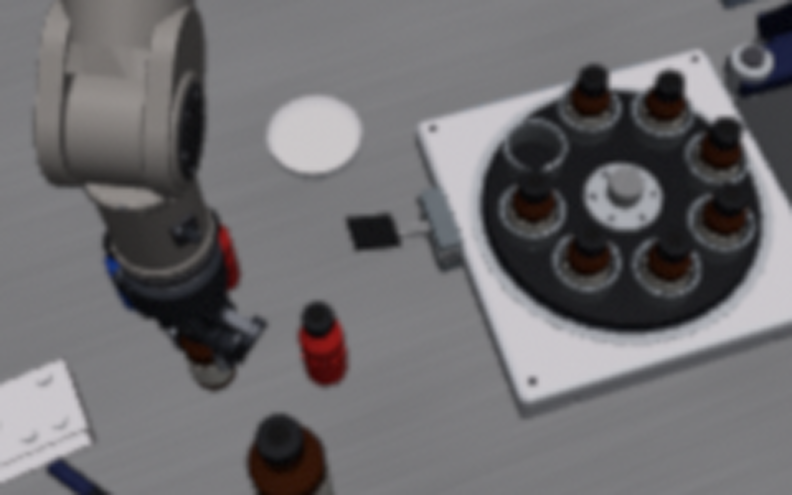

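Call:
carry_out --moves '[[[0,0,0.005],0,0.02],[[0,0,0.015],0,0.02],[[0,0,0.035],0,0.02],[[0,0,0.065],0,0.02],[[0,0,0.1],0,0.02],[[0,0,0.135],0,0.02],[[0,0,0.165],0,0.02],[[0,0,0.185],0,0.02],[[0,0,0.195],0,0.02],[[0,0,0.195],0,0.02],[[0,0,0.195],0,0.02]]'

```text
clock: 3.97
position: [0.5575, -0.3303, 0.2356]
tcp_rot: [3.141, 0.001, -0.845]
wrist_force: [-0.2, 0.3, -1.4]
width: 0.0376
```

```bash
python3 - <<'E'
from h import *
shot('wrist','wrist3');o=robot.get_obs();print(o['clock'],o['position'],o['tcp_rot'],o['wrist_force'],o['width'])
E
```

```text
4.0167 [ 0.55691538 -0.33004905  0.23445208] [ 3.14034999  0.00314531 -0.8449967 ] [-0.16680067  1.12547828 -1.791469  ] 0.03743693752519301
```

View pics/wrist3.png

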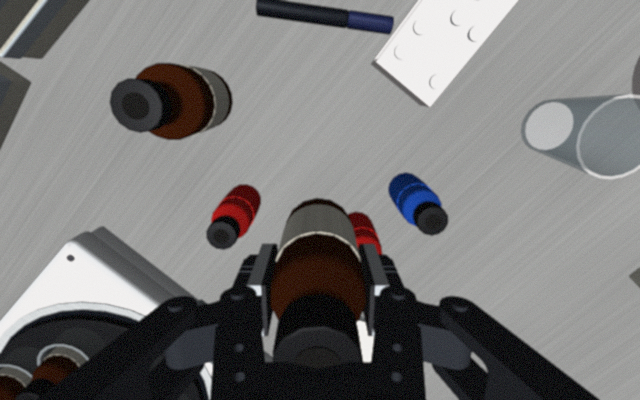

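Call:
carry_out --moves '[[[-0.003,0.015,0],0,0.02],[[-0.008,0.045,0],0,0.02],[[-0.014,0.08,0],0,0.02],[[-0.02,0.115,0],0,0.02],[[-0.027,0.15,0],0,0.02],[[-0.033,0.185,0],0,0.02],[[-0.039,0.22,0],0,0.02],[[-0.045,0.25,0],0,0.02],[[-0.05,0.28,0],0,0.02],[[-0.054,0.305,0],0,0.02],[[-0.057,0.32,0],0,0.02],[[-0.058,0.327,0],0,0.02],[[-0.058,0.327,0],0,0.02],[[-0.058,0.327,0],0,0.02]]'

```text
clock: 5.18
position: [0.4994, -0.0047, 0.2353]
tcp_rot: [3.139, 0.001, -0.846]
wrist_force: [0.6, -1.2, -2.0]
width: 0.038
```

```bash
python3 - <<'E'
from h import *
for n in ('wrist','scene','top'): shot(n,n+'4')
o=robot.get_obs();print(o['clock'],o['position'],o['tcp_rot'],o['wrist_force'],o['width'])
im=load('wrist4')
print(proj(im,[[.499,-.003,.102],[.499,-.003,.074]]))
crop('scene4',290,100,200,140,4,'c5')
E
```

```text
5.3333 [ 0.49992187 -0.00553052  0.23590224] [ 3.14049230e+00  8.88471258e-05 -8.47951095e-01] [ 0.33413826 -0.63522017 -2.02351265] 0.037759209093750044
[[316.11439485 185.91035887]
 [316.1711677  177.49086527]]
```

View pics/wrist4.png

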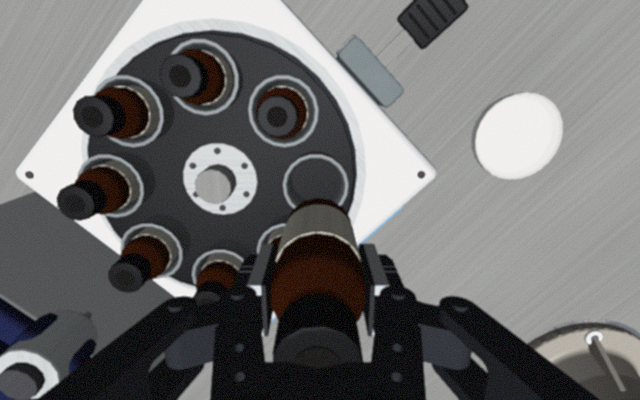

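View pics/c5.png

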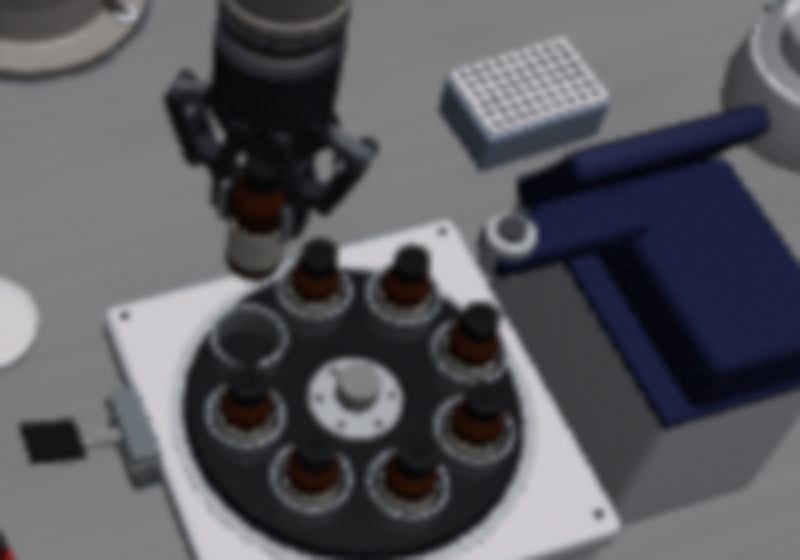

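```bash
python3 - <<'E'
from h import *
im=load('wrist4'); crop('wrist4',260,140,120,110,7,'c6')
# predicted bottle bottom circle & rim
o=robot.get_obs();p=o['position'];
a=np.linspace(0,2*np.pi,72)
I=cv2.resize(im['pixels'][140:250,260:380,::-1],None,fx=6,fy=6,interpolation=cv2.INTER_CUBIC)
def draw(cx,cy,z,r,col):
    q=proj(im,np.c_[cx+r*np.cos(a),cy+r*np.sin(a),0*a+z]); q=((q-[260,140]+.5)*6).astype(int); cv2.polylines(I,[q],True,col,1)
draw(.499,-.003,.102,.025,(0,255,0)); draw(p[0],p[1],p[2]-.0425,.0195,(0,255,255))
cv2.imwrite('pics/c6.png',I)
E
```

```text
(no output)
```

View pics/c6.png

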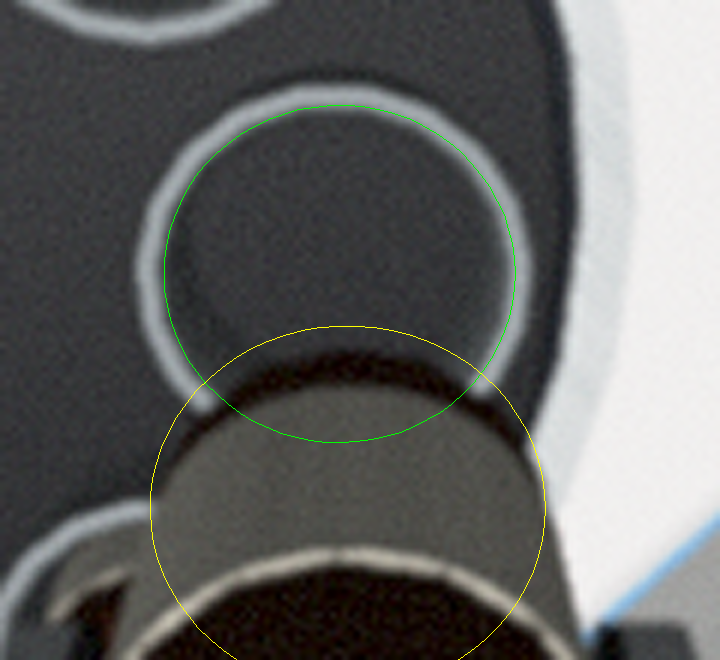

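```bash
python3 - <<'E'
from h import *
from scipy.optimize import least_squares
im=load('wrist4'); I=im['pixels'][140:250,260:380,::-1]
I=cv2.resize(I,None,fx=6.5,fy=6.5,interpolation=cv2.INTER_CUBIC)[:,:,:].astype(float)
I=np.clip((I/255)**.45*255,0,255).astype(np.uint8)[:600]
cv2.imwrite('pics/c7.png',I)
E
```

```text
(no output)
```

View pics/c7.png

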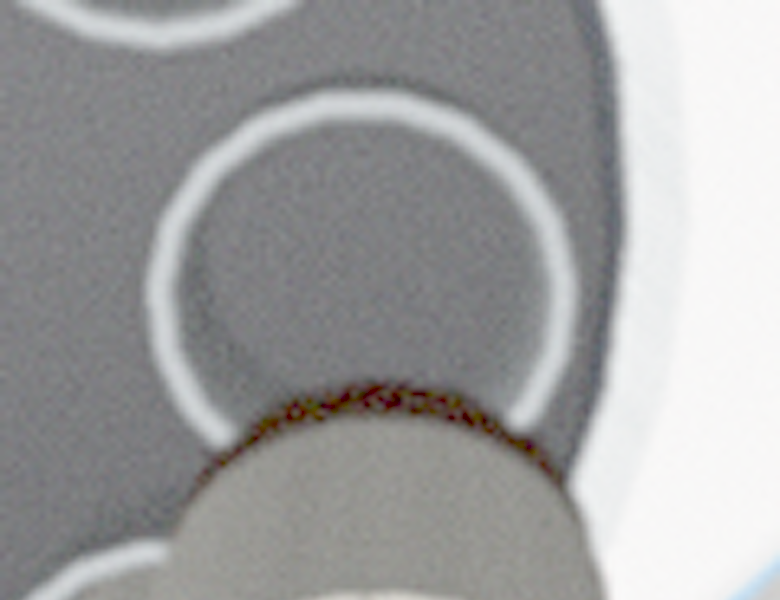

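```bash
python3 - <<'E'
from h import *
from scipy.optimize import least_squares
im=load('wrist4')
def fit(pts,z,r,c0,free=False):
    px=np.array(pts)/6.5-.5+[260,140]
    G=np.array([ray(im,u,v,z)[:2] for u,v in px])
    f=lambda x: np.hypot(*(G-x[:2]).T)-(x[2] if free else r)
    s=least_squares(f,[*c0,r]); return s.x.round(4),np.abs(s.fun).max().round(4)
rim=[(180,290),(553,290),(365,121),(235,165),(510,190),(530,220)]
print('rim',fit(rim,.102,.025,(.5,0)),fit(rim,.102,.025,(.5,0),True))
bot=[(378,380),(285,408),(215,458),(480,420),(545,465)]
o=robot.get_obs()['position']
for r,dz in ((.0195,.0),(.0195,.003),(.018,0)): print('bot',fit(bot,.1932+dz,r,(.5,0)))
print(fit(bot,.1932,.0195,(.5,0),True),'tcp',o)
R=cv2.Rodrigues(np.array(im['rvec'],float))[0];print(R.round(3))
E
```

```text
rim (array([ 0.4988, -0.0019,  0.025 ]), np.float64(0.0007)) (array([ 0.4992, -0.0025,  0.0245]), np.float64(0.0005))
bot (array([ 0.4979, -0.0029,  0.0195]), np.float64(0.0007))
bot (array([ 0.4985, -0.0036,  0.0195]), np.float64(0.0008))
bot (array([ 0.499 , -0.0043,  0.018 ]), np.float64(0.0006))
(array([ 0.4985, -0.0038,  0.0186]), np.float64(0.0006)) tcp [ 0.49992187 -0.00553052  0.23590224]
[[-0.749 -0.662  0.002]
 [-0.63   0.714  0.306]
 [-0.204  0.228 -0.952]]
```

Call:
carry_out --moves '[[[0.0005,0.0015,-0.01],0,0.02],[[0.0005,0.0015,-0.03],0,0.02],[[0.0005,0.0015,-0.05],0,0.02],[[0.0005,0.0015,-0.065],0,0.02],[[0.0005,0.0015,-0.075],0,0.02],[[0.0005,0.0015,-0.083],0,0.02],[[0.0005,0.0015,-0.083],0,0.02],[[0.0005,0.0015,-0.083],0,0.02]]'

```text
clock: 6.0
position: [0.5006, -0.0024, 0.1533]
tcp_rot: [3.141, 0.0, -0.846]
wrist_force: [0.1, 0.4, -0.8]
width: 0.0376
```

```bash
python3 - <<'E'
from h import *
for n in ('wrist','scene'): shot(n,n+'5')
o=robot.get_obs();print(o['clock'],o['position'],o['tcp_rot'],o['wrist_force'],o['width'])
im=load('wrist5');I=cv2.resize(im['pixels'][120:260,240:400,::-1],None,fx=4.5,fy=4.5,interpolation=cv2.INTER_CUBIC)
I=np.clip((I/255.)**.5*255,0,255).astype(np.uint8); cv2.imwrite('pics/c8.png',I)
crop('scene5',310,130,120,100,5.5,'c9')
E
```

```text
6.1 [ 0.50127776 -0.00222987  0.15421089] [-3.14023667e+00 -1.18245715e-03 -8.45282695e-01] [ 0.05215032  0.30934814 -0.95615379] 0.037407521169461236
```

View pics/c8.png

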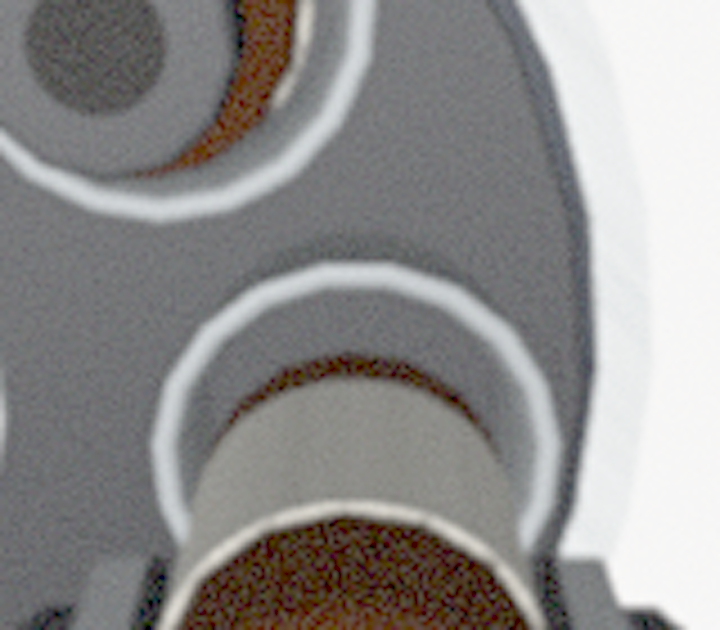

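View pics/c9.png

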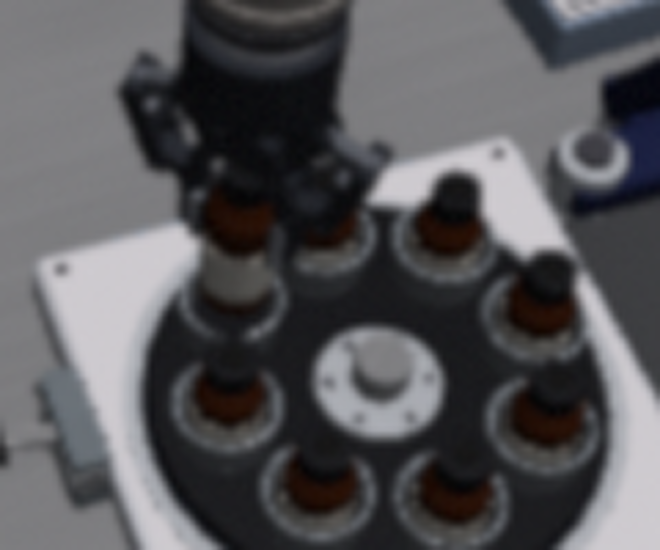

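```bash
python3 - <<'E'
from h import *
from scipy.optimize import least_squares
im=load('wrist5')
def fit(pts,z,r,free=False):
    px=np.array(pts)/4.5-.5+[240,120]
    G=np.array([ray(im,u,v,z)[:2] for u,v in px])
    f=lambda x: np.hypot(*(G-x[:2]).T)-(x[2] if free else r)
    s=least_squares(f,[.5,0,r]); return s.x.round(4),np.abs(s.fun).max().round(4)
rim=[(180,450),(535,450),(360,288),(215,350),(495,335)]
print(fit(rim,.102,.025),fit(rim,.102,.025,True))
bot=[(355,355),(290,372),(232,415),(430,375),(482,415)]
print(fit(bot,.111,.0195),fit(bot,.113,.018),fit(bot,.112,.0195,True))
E
```

```text
(array([ 0.4993, -0.0027,  0.025 ]), np.float64(0.0007)) (array([ 0.4996, -0.0031,  0.0246]), np.float64(0.0007))
(array([ 0.4986, -0.0015,  0.0195]), np.float64(0.0003)) (array([ 0.5002, -0.0033,  0.018 ]), np.float64(0.0008)) (array([ 0.4981, -0.0009,  0.0203]), np.float64(0.0002))
```

Call:
carry_out --moves '[[[0.0004,-0.0006,-0.006],0,0.02],[[0.0004,-0.0006,-0.014],0,0.02],[[0.0004,-0.0006,-0.022],0,0.02],[[0.0004,-0.0006,-0.028],0,0.02],[[0.0004,-0.0006,-0.032],0,0.02],[[0.0004,-0.0006,-0.033],0,0.02],[[0.0004,-0.0006,-0.034],0,0.02],[[0.0004,-0.0006,-0.034],0,0.02]]'

```text
clock: 6.77
position: [0.5009, -0.0028, 0.1192]
tcp_rot: [3.141, 0.0, -0.845]
wrist_force: [-0.2, -0.3, -1.9]
width: 0.0377
```

Call:
carry_out --moves '[[[0,0,-0.0005],0,0.02],[[0,0,-0.001],0,0.02],[[0,0,-0.0015],0,0.02],[[0,0,-0.0015],0,0.02]]'

```text
clock: 7.1
position: [0.5009, -0.0028, 0.1179]
tcp_rot: [-3.142, -0.0, -0.845]
wrist_force: [-0.6, 0.5, -1.2]
width: 0.0379
```

Call:
carry_out --moves '[[[0,0,-0.0005],0,0.02],[[0,0,-0.001],0,0.02],[[0,0,-0.001],0,0.02]]'

```text
clock: 7.35
position: [0.5008, -0.0028, 0.1168]
tcp_rot: [3.141, 0.0, -0.845]
wrist_force: [0.1, 0.4, -1.5]
width: 0.0375
```

Call:
carry_out --moves '[[[0,0,-0.0005],0,0.02],[[0,0,-0.001],0,0.02],[[0,0,-0.001],0,0.02]]'

```text
clock: 7.6
position: [0.501, -0.0029, 0.1166]
tcp_rot: [3.141, -0.0, -0.845]
wrist_force: [-2.2, -1.6, 5.4]
width: 0.0374
```

Call:
carry_out --moves '[[[0,0,0.0005],0,0.035],[[0,0,0.0005],0,0.042],[[0,0,0.0005],0,0.05],[[0,0,0.0005],0,0.06],[[0,0,0.0005],0,0.065],[[0,0,0.0005],0,0.065],[[0,0,0.0005],0,0.065]]'

```text
clock: 8.18
position: [0.5008, -0.0028, 0.1163]
tcp_rot: [3.141, 0.0, -0.845]
wrist_force: [0.2, -1.3, 1.0]
width: 0.0649
```

```bash
python3 - <<'E'
from h import *
for n in ('wrist',): shot(n,n+'6')
o=robot.get_obs();print(o['clock'],o['position'],o['wrist_force'],o['width'])
E
```

```text
8.2333 [ 0.50081772 -0.00279042  0.11630271] [-0.49088688  0.46281521 -0.54461388] 0.06533386696566842
```

View pics/wrist6.png

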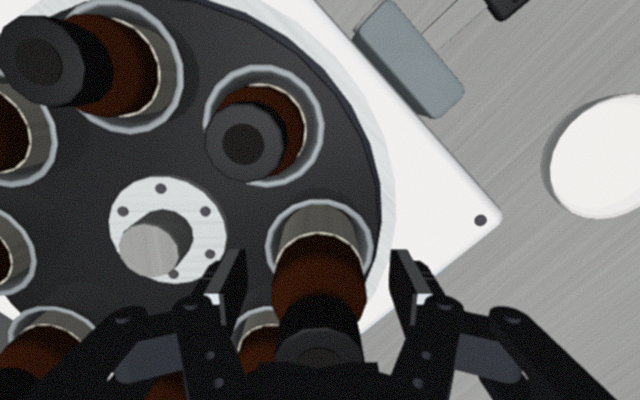

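Call:
carry_out --moves '[[[0,0,0.004],0,0.065],[[0,0,0.012],0,0.065],[[0,0,0.03],0,0.065],[[0,0,0.06],0,0.065],[[0,0,0.09],0,0.06],[[0,0,0.115],0,0.04],[[0,0,0.125],0,0.0],[[0,0,0.125],0,0.0],[[-0.0,0,0.125],0,0.0]]'

```text
clock: 8.98
position: [0.5007, -0.0028, 0.2413]
tcp_rot: [-3.141, -0.0, -0.845]
wrist_force: [-0.2, 0.7, -0.0]
width: 0.0118
```

```bash
python3 - <<'E'
from h import *
for n in ('wrist','scene'): shot(n,n+'7')
o=robot.get_obs();print(o['clock'],o['position'],o['wrist_force'],o['width'])
W=cloud(load('wrist7'))
for z,t in((.179,'sample'),(.091,'paddle')):
    m=abs(W[...,2]-z)<(.004 if z>.1 else .02)
    m&=(W[...,1]<-.12) if z<.1 else True
    n,l=cv2.connectedComponents(m.astype(np.uint8))
    for i in range(1,n):
        if (l==i).sum()>60: print(t,(l==i).sum(),W[l==i].mean(0).round(4),W[l==i].min(0).round(3),W[l==i].max(0).round(3),np.argwhere(l==i).mean(0)[::-1])
E
```

```text
9.0833 [ 0.49964144 -0.00287248  0.23969921] [-0.12223442 -0.16771    -0.42763726] 0.00047267071070673745
sample 1297 [ 0.5008 -0.0035  0.1782] [ 0.486 -0.017  0.175] [0.514 0.011 0.18 ] [317.89282961 212.81418658]
sample 201 [0.6069 0.226  0.1786] [0.6   0.223 0.175] [0.616 0.229 0.183] [  6.7960199  340.80597015]
paddle 2539 [ 0.5205 -0.1556  0.0849] [ 0.504 -0.184  0.071] [ 0.539 -0.12   0.097] [425.47026388  23.09176841]
```

View pics/wrist7.png

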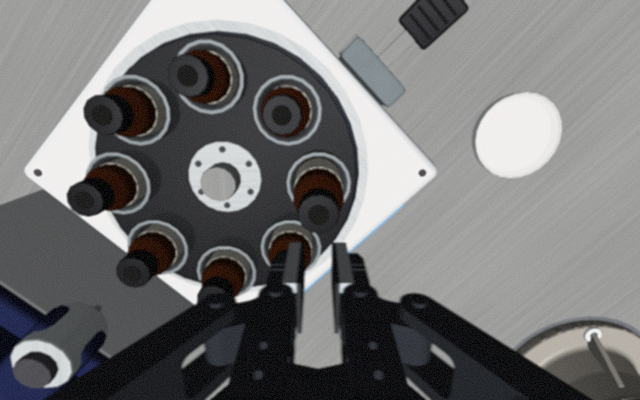

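Call:
carry_out --moves '[[[0.002,-0.015,0],0.1,0],[[0.005,-0.04,0],0.2,0],[[0.008,-0.065,0],0.3,0],[[0.011,-0.09,0],0.4,0],[[0.014,-0.115,0],0.5,0],[[0.017,-0.135,0],0.6,0],[[0.019,-0.15,0],0.7,0],[[0.0205,-0.16,-0.005],0.785,0],[[0.0205,-0.1625,-0.03],0.785,0],[[0.0205,-0.1625,-0.06],0.785,0],[[0.0205,-0.1625,-0.09],0.785,0],[[0.0205,-0.1625,-0.11],0.785,0],[[0.0205,-0.1625,-0.121],0.785,0],[[0.0205,-0.1625,-0.121],0.785,0],[[0.0205,-0.1625,-0.121],0.785,0]]'

```text
clock: 10.33
position: [0.5209, -0.1651, 0.1197]
tcp_rot: [-3.141, 0.002, -0.06]
wrist_force: [0.6, 0.7, 0.3]
width: 0.0002
```

```bash
python3 - <<'E'
from h import *
for n in ('wrist','scene','top'): shot(n,n+'8')
o=robot.get_obs();print(o['clock'],o['position'],o['tcp_rot'],o['wrist_force'],o['width'])
crop('scene8',280,130,160,130,5,'c10')
crop('top8',220,120,160,130,5,'c11')
E
```

```text
10.4833 [ 0.52253941 -0.16560147  0.12180437] [ 3.14091231e+00 -2.80557473e-03 -6.01591555e-02] [0.00571396 0.15126979 0.91501197] 0.00019235453857941798
```

View pics/c10.png

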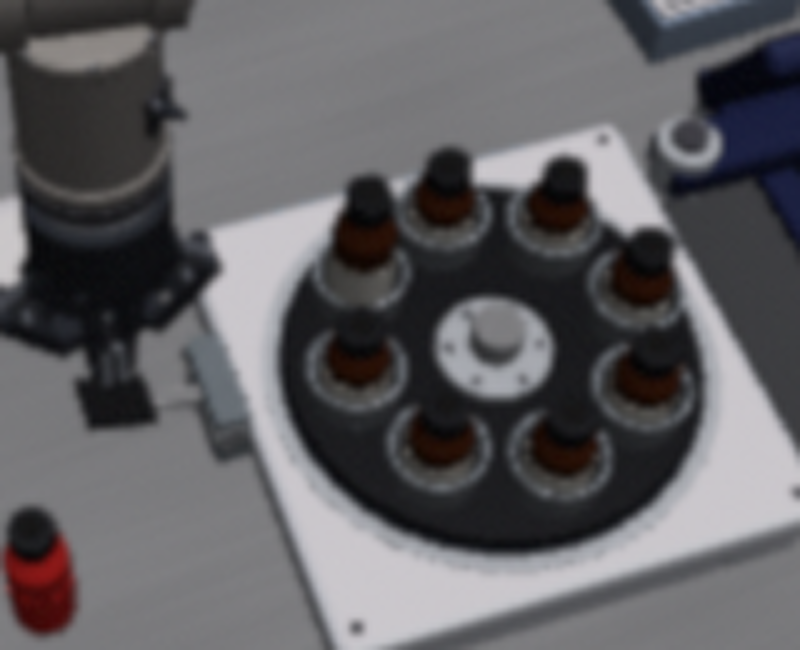

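View pics/c11.png

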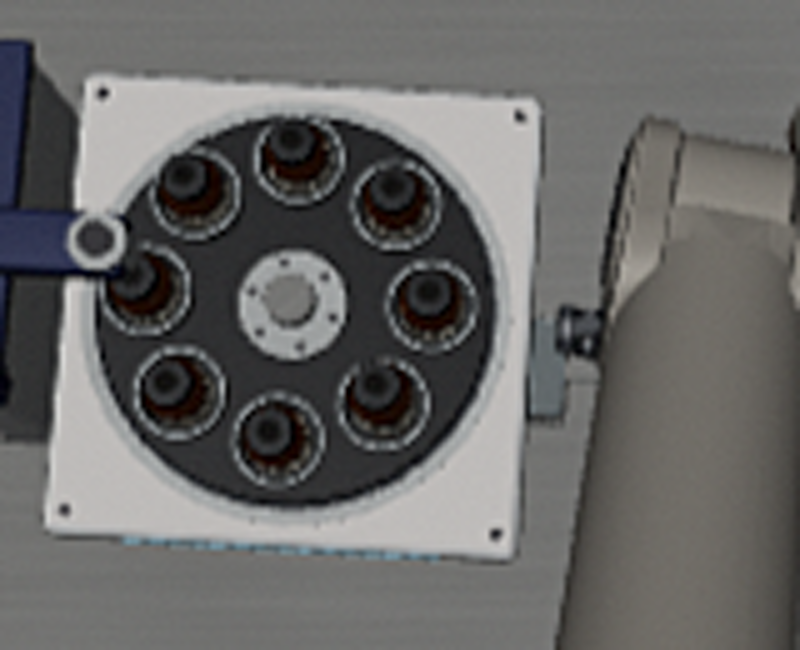

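View pics/wrist8.png

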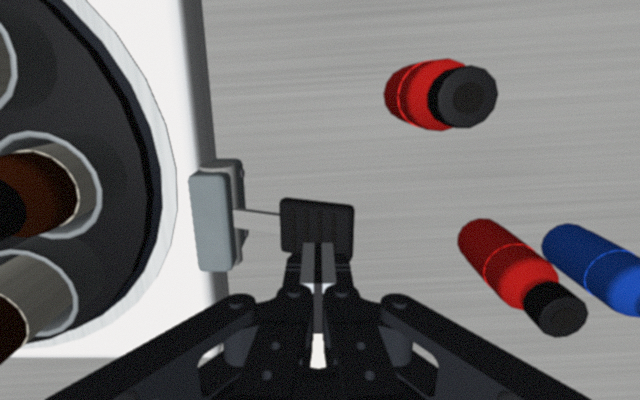

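Call:
carry_out --moves '[[[0,0,-0.006],0,0],[[0,0,-0.013],0,0],[[0,0,-0.019],0,0],[[0,0,-0.023],0,0],[[0,0,-0.025],0,0],[[0,0,-0.027],0,0],[[0,0,-0.028],0,0],[[0,0,-0.029],0,0],[[0,0,-0.03],0,0],[[0,0,-0.031],0,0],[[0,0,-0.032],0,0],[[0,0,-0.033],0,0],[[0,0,-0.034],0,0],[[0,0,-0.035],0,0]]'

```text
clock: 11.65
position: [0.5217, -0.1655, 0.0855]
tcp_rot: [3.141, -0.001, -0.06]
wrist_force: [-0.2, -0.1, 2.0]
width: -0.0
```

Call:
carry_out --moves '[[[0,0,-0.001],0,0],[[0,0,-0.002],0,0],[[0,0,-0.003],0,0],[[0,0,-0.004],0,0],[[0,0,-0.005],0,0],[[0,0,-0.006],0,0],[[0,0,-0.007],0,0],[[0,0,-0.008],0,0],[[0,0,-0.009],0,0],[[0,0,-0.01],0,0],[[0,0,-0.011],0,0],[[0,0,-0.012],0,0]]'

```text
clock: 12.65
position: [0.5215, -0.1667, 0.0743]
tcp_rot: [3.14, -0.001, -0.061]
wrist_force: [-1.6, -3.1, 8.6]
width: 0.0001
```

Call:
carry_out --moves '[[[0,0,-0.001],0,0],[[0,0,-0.002],0,0],[[0,0,-0.003],0,0],[[0,0,-0.004],0,0],[[0,0,-0.005],0,0],[[0,0,-0.006],0,0],[[0,0,-0.007],0,0],[[0,0,-0.008],0,0],[[0,0,-0.009],0,0],[[0,0,-0.01],0,0],[[0,0,-0.011],0,0],[[0,0,-0.012],0,0]]'

```text
clock: 13.65
position: [0.5214, -0.1677, 0.0622]
tcp_rot: [3.139, -0.001, -0.061]
wrist_force: [-2.2, -3.9, 6.7]
width: -0.0001
```

Call:
carry_out --moves '[[[0,0,-0.001],0,0],[[0,0,-0.002],0,0],[[0,0,-0.003],0,0],[[0,0,-0.004],0,0]]'

```text
clock: 13.98
position: [0.5214, -0.1675, 0.0581]
tcp_rot: [3.139, -0.001, -0.061]
wrist_force: [-0.7, -4.0, 6.5]
width: -0.0002
```

```bash
python3 - <<'E'
from h import *
shot('scene','scene9')
o=robot.get_obs();print(o['clock'],o['position'],o['tcp_rot'],o['wrist_force'],o['width'])
crop('scene9',280,130,160,130,5,'c12')
E
```

```text
14.0333 [ 0.52137247 -0.16744519  0.05783585] [ 3.13905282e+00 -8.38158434e-04 -6.13932745e-02] [-0.66951281 -4.34968477  4.44363396] -0.0002413667534373298
```

View pics/c12.png

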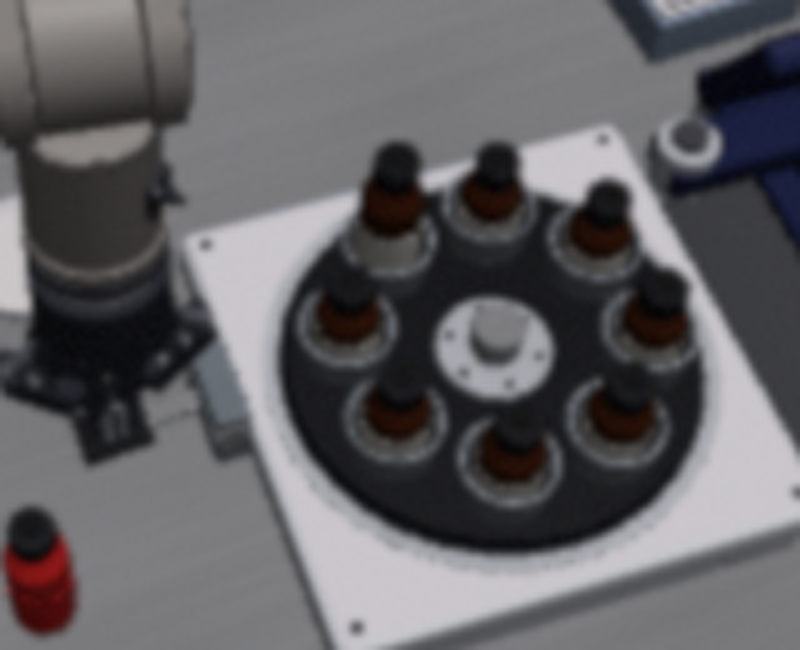

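Call:
carry_out --moves '[[[0,0,-0.001],0,0],[[0,0,-0.002],0,0],[[0,0,-0.003],0,0]]'

```text
clock: 14.28
position: [0.5214, -0.1672, 0.0549]
tcp_rot: [3.139, -0.001, -0.061]
wrist_force: [-0.6, -3.4, 4.7]
width: -0.0
```

Call:
carry_out --moves '[[[0,0,-0.001],0,0],[[0,0,-0.002],0,0]]'

```text
clock: 14.45
position: [0.5214, -0.1669, 0.0527]
tcp_rot: [3.14, -0.001, -0.061]
wrist_force: [-0.6, -4.3, 4.7]
width: 0.0
```

```bash
python3 - <<'E'
from h import *
shot('scene','scene10')
o=robot.get_obs();print(o['clock'],o['position'],o['wrist_force'])
crop('scene10',280,130,160,130,4,'c13')
E
```

```text
14.5 [ 0.52138156 -0.16674862  0.052465  ] [-0.01960302 -3.36058538  2.86505007]
```

View pics/c13.png

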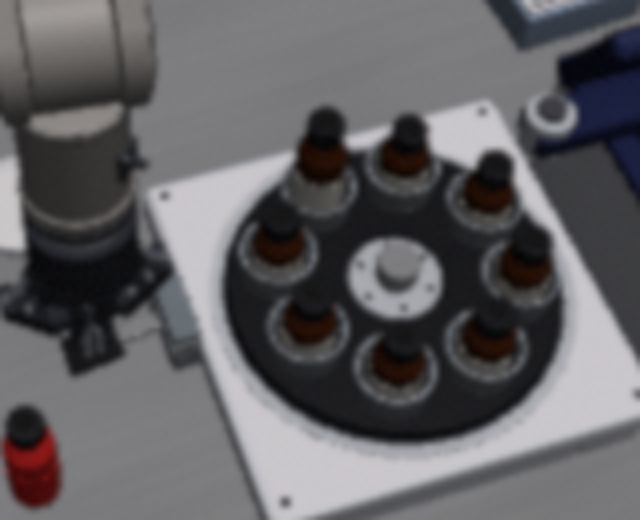

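Call:
carry_out --moves '[[[0,0,-0.0007],0,0],[[0,0,-0.0015],0,0]]'

```text
clock: 14.67
position: [0.5214, -0.1663, 0.0509]
tcp_rot: [3.14, -0.001, -0.061]
wrist_force: [1.3, -4.6, 3.5]
width: 0.0004
```

Call:
carry_out --moves '[[[0,0,-0.0007],0,0],[[0,0,-0.0015],0,0]]'

```text
clock: 14.83
position: [0.5215, -0.166, 0.0496]
tcp_rot: [3.141, -0.0, -0.06]
wrist_force: [-0.8, -5.2, 9.1]
width: 0.0
```

```bash
python3 - <<'E'
from h import *
shot('scene','scene11')
o=robot.get_obs();print(o['clock'],o['position'],o['wrist_force'])
crop('scene11',280,130,160,130,4,'c14')
E
```

```text
14.8833 [ 0.52146987 -0.165941    0.04962705] [-0.61532007 -4.73448566  8.51840154]
```

View pics/c14.png

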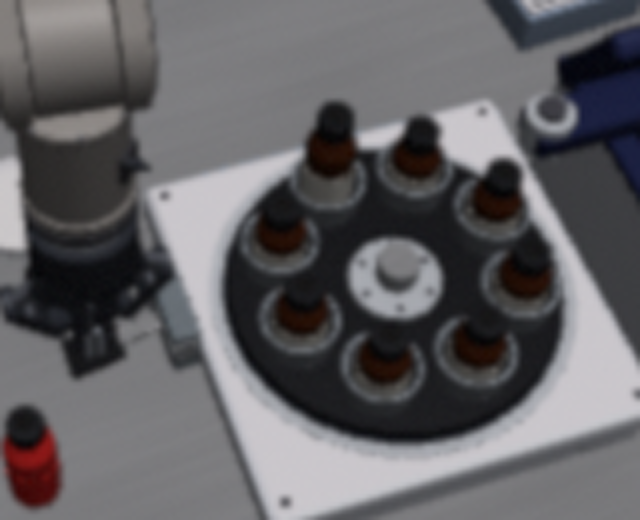

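```bash
python3 - <<'E'
from h import *
shot('scene','scene12'); shot('wrist','wrist12')
o=robot.get_obs();print(o['clock'],o['position'],o['wrist_force'])
crop('scene12',280,130,160,130,4,'c15')
E
```

```text
14.9833 [ 0.5214603  -0.16596924  0.04976708] [-0.20155254 -4.99116302  6.52742545]
```

View pics/c15.png

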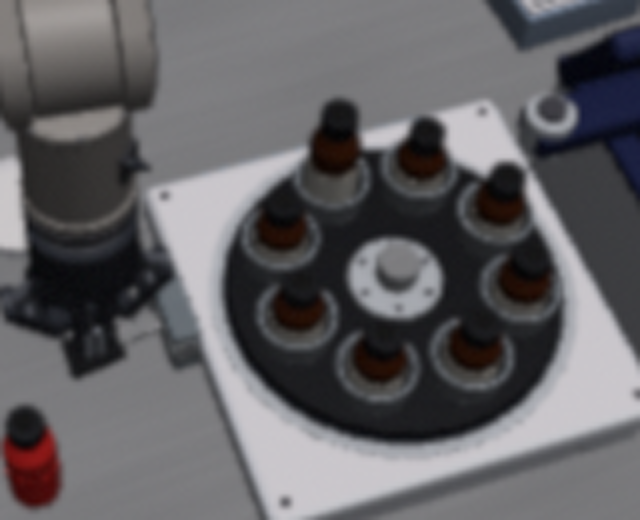

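View pics/wrist12.png

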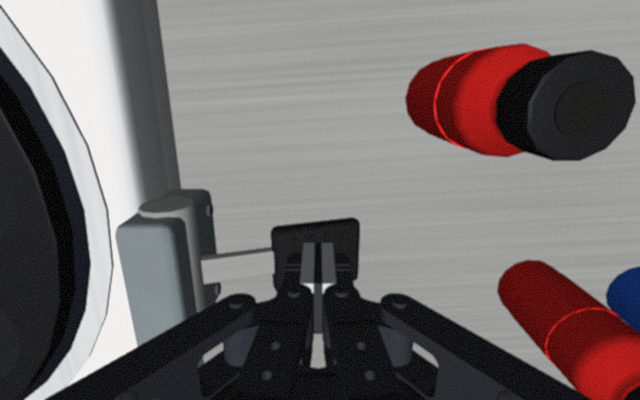

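Call:
carry_out --moves '[[[0,0,0],0,0],[[0,0,0],0,0],[[0,0,0],0,0],[[0,0,0],0,0]]'

```text
clock: 15.32
position: [0.5215, -0.166, 0.0498]
tcp_rot: [3.141, -0.0, -0.06]
wrist_force: [-0.3, -5.7, 6.9]
width: 0.0002
```

```bash
python3 - <<'E'
from h import *
shot('scene','scene13')
o=robot.get_obs();print(o['clock'],o['position'],o['wrist_force'])
crop('scene13',280,130,160,130,4,'c16')
E
```

```text
15.3667 [ 0.52147383 -0.16596201  0.04979437] [-1.18199427 -5.27631316  6.12617618]
```

View pics/c16.png

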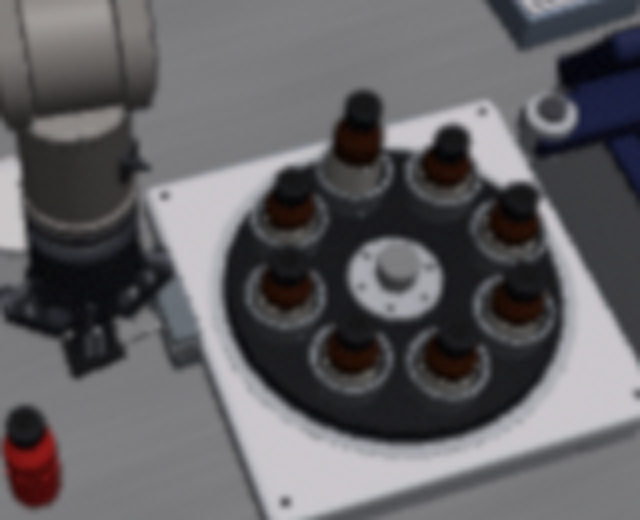

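Call:
carry_out --moves '[[[0,0,0.002],0,0],[[0,0,0.005],0,0],[[0,0,0.01],0,0],[[0,0,0.016],0,0],[[0,0,0.022],0,0],[[0,0,0.028],0,0],[[0,0,0.034],0,0],[[0,0,0.04],0,0],[[0,0,0.046],0,0],[[0,0,0.052],0,0],[[0,0,0.058],0,0],[[0,0,0.063],0,0],[[0,0,0.063],0,0],[[0,0,0.063],0,0]]'

```text
clock: 16.53
position: [0.5214, -0.1655, 0.1126]
tcp_rot: [3.141, -0.001, -0.06]
wrist_force: [-0.3, 0.3, -0.2]
width: 0.0003
```

```bash
python3 - <<'E'
from h import *
shot('scene','scene14')
o=robot.get_obs();print(o['clock'],o['position'],o['wrist_force'])
crop('scene14',280,130,160,130,4,'c17')
E
```

```text
16.5833 [ 0.52115019 -0.16538233  0.1122614 ] [-0.61850658  0.20319047  1.14967916]
```

View pics/c17.png

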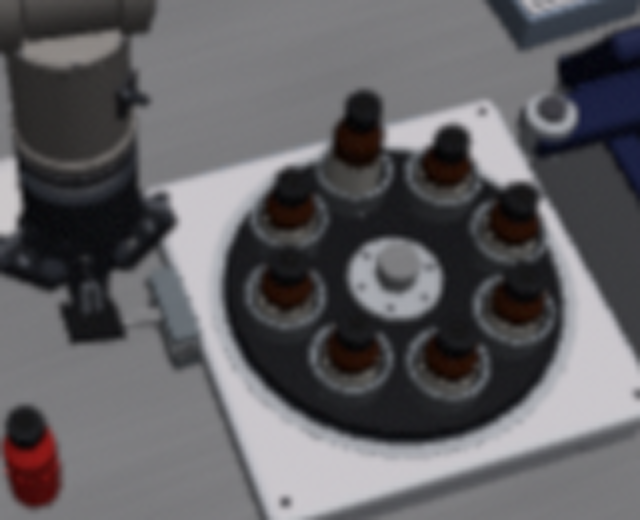

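Call:
carry_out --moves '[[[0,0,-0.005],0,0],[[0,0,-0.011],0,0],[[0,0,-0.015],0,0],[[0,0,-0.018],0,0],[[0,0,-0.02],0,0],[[0,0,-0.0215],0,0],[[0,0,-0.023],0,0],[[0,0,-0.0245],0,0],[[0,0,-0.026],0,0],[[0,0,-0.0275],0,0],[[0,0,-0.029],0,0],[[0,0,-0.0305],0,0],[[0,0,-0.032],0,0],[[0,0,-0.0335],0,0],[[0,0,-0.035],0,0],[[0,0,-0.0365],0,0],[[0,0,-0.038],0,0],[[0,0,-0.0395],0,0],[[0,0,-0.041],0,0],[[0,0,-0.0425],0,0]]'

```text
clock: 18.25
position: [0.5217, -0.1673, 0.0709]
tcp_rot: [3.139, -0.001, -0.061]
wrist_force: [-1.2, -4.5, 7.9]
width: 0.0003
```

Call:
carry_out --moves '[[[0,0,-0.0015],0,0],[[0,0,-0.003],0,0],[[0,0,-0.0045],0,0],[[0,0,-0.006],0,0],[[0,0,-0.0075],0,0],[[0,0,-0.009],0,0],[[0,0,-0.0105],0,0],[[0,0,-0.012],0,0],[[0,0,-0.0135],0,0],[[0,0,-0.015],0,0],[[0,0,-0.016],0,0],[[0,0,-0.017],0,0],[[0,0,-0.018],0,0]]'

```text
clock: 19.33
position: [0.5216, -0.1669, 0.0522]
tcp_rot: [3.14, -0.001, -0.061]
wrist_force: [0.2, -4.1, 3.9]
width: -0.0003
```

Call:
carry_out --moves '[[[0,0,-0.0008],0,0],[[0,0,-0.0015],0,0]]'

```text
clock: 19.5
position: [0.5216, -0.166, 0.0504]
tcp_rot: [3.141, -0.001, -0.06]
wrist_force: [-0.6, -5.4, 4.0]
width: 0.0
```

Call:
carry_out --moves '[[[0,0,-0.0005],0,0],[[0,0,-0.0005],0,0],[[0,0,-0.0005],0,0],[[0,0,-0.0005],0,0],[[0,0,-0.0005],0,0]]'

```text
clock: 19.92
position: [0.5216, -0.166, 0.0501]
tcp_rot: [3.141, -0.001, -0.06]
wrist_force: [0.1, -5.4, 5.3]
width: 0.0
```

```bash
python3 - <<'E'
from h import *
shot('scene','scene15')
o=robot.get_obs();print(o['clock'],o['position'],o['wrist_force'])
crop('scene15',280,130,160,130,4,'c18')
E
```

```text
19.9667 [ 0.52164185 -0.16600364  0.05014566] [ 0.2428327  -5.45826165  4.89819415]
```

View pics/c18.png

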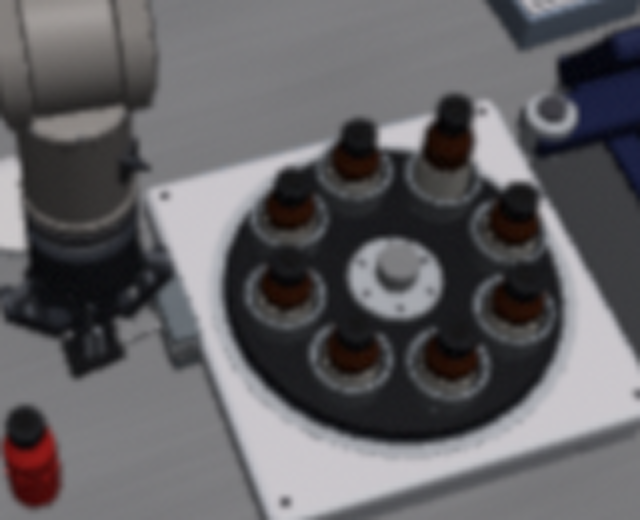

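Second notch done: the sample's cup moved from (355,175) to (443,180) in the crop. I'll raise the lever fully, then make the third stroke the same way.

Call:
carry_out --moves '[[[0,0,0.002],0,0],[[0,0,0.005],0,0],[[0,0,0.01],0,0],[[0,0,0.016],0,0],[[0,0,0.022],0,0],[[0,0,0.028],0,0],[[0,0,0.034],0,0],[[0,0,0.04],0,0],[[0,0,0.046],0,0],[[0,0,0.052],0,0],[[0,0,0.058],0,0],[[0,0,0.063],0,0],[[0,0,0.063],0,0],[[0,0,0.063],0,0]]'

```text
clock: 21.13
position: [0.5214, -0.1655, 0.1131]
tcp_rot: [3.141, -0.0, -0.06]
wrist_force: [0.7, 0.0, 0.4]
width: 0.0004
```

```bash
python3 - <<'E'
from h import *
shot('scene','scene16')
o=robot.get_obs();print(o['clock'],o['position'],o['wrist_force'])
crop('scene16',280,130,160,130,4,'c19')
E
```

```text
21.1833 [ 0.52114318 -0.16537871  0.11275747] [-0.07023421 -0.02202186  0.77743966]
```

View pics/c19.png

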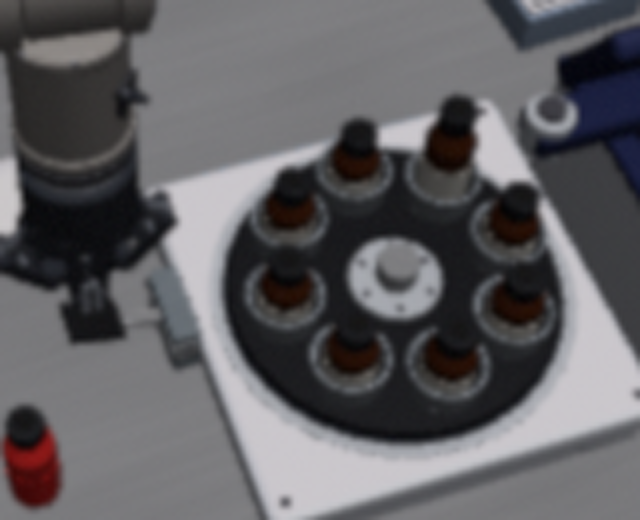

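```bash
python3 - <<'E'
from h import *
for n in ('scene','top'):
  im=shot(n,n+'17');W=cloud(im)
  m=(abs(W[...,2]-.179)<.005)&(W[...,0]<.6)&(W[...,1]>0)&(W[...,1]<.13);print(n,m.sum(),W[m].mean(0).round(4))
for t in('scene16','scene15'):
  W=cloud(load(t));m=(abs(W[...,2]-.179)<.005)&(W[...,0]<.6)&(W[...,1]>0)&(W[...,1]<.13);print(t,m.sum(),W[m].mean(0).round(4))
crop('scene17',360,140,70,60,9,'c20');crop('top17',220,170,100,80,7,'c21')
E
```

```text
scene 69 [0.4229 0.1039 0.1787]
top 68 [0.4834 0.1146 0.1781]
scene16 70 [0.4236 0.1039 0.1785]
scene15 83 [0.4028 0.098  0.1791]
```

View pics/c20.png

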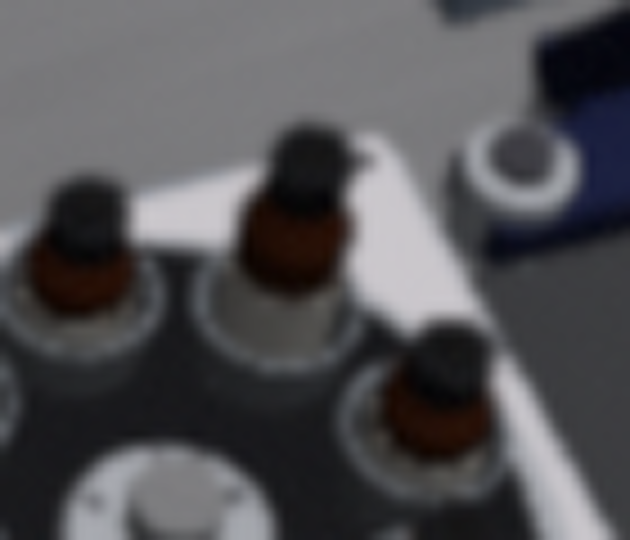

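View pics/c21.png

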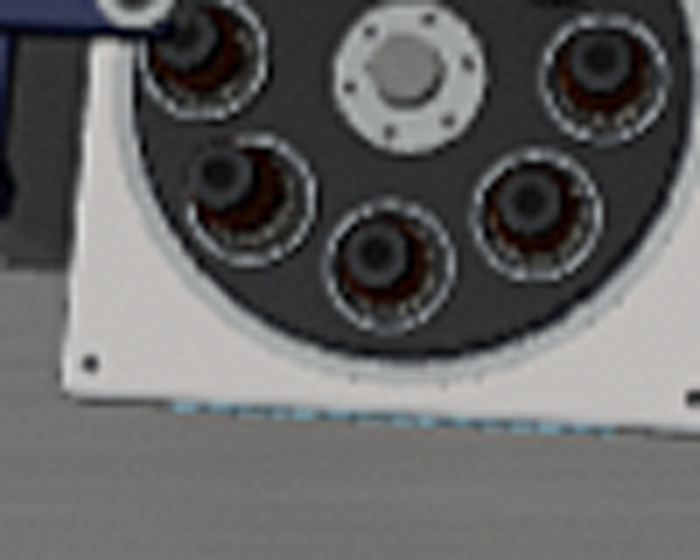

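```bash
python3 - <<'E'
from h import *
for t in('scene7','scene14','scene15','scene16','scene17','top8','top17'):
  im=load(t);W=cloud(im)
  m=(abs(W[...,2]-.178)<.008)
  n,l=cv2.connectedComponents(m.astype(np.uint8))
  for i in range(1,n):
    k=l==i; c=W[k].mean(0)
    if 15<k.sum()<200 and np.hypot(c[0]-.5635,c[1]-.0558)<.125: print(t,k.sum(),c.round(4))
E
```

```text
scene7 76 [ 0.5014 -0.0033  0.1777]
scene14 76 [0.4785 0.0599 0.1773]
scene15 78 [0.5053 0.1177 0.1781]
scene16 76 [0.508  0.1207 0.1774]
scene17 72 [0.5078 0.1204 0.1778]
top8 74 [ 0.4971 -0.0032  0.1779]
top17 77 [0.5024 0.1199 0.1777]
```

Cap is at (0.508, 0.120), within 2 mm of the seat's expected place, at a height of 0.178, so the bottle is upright. Third stroke.

Call:
carry_out --moves '[[[0,0,-0.005],0,0],[[0,0,-0.011],0,0],[[0,0,-0.015],0,0],[[0,0,-0.018],0,0],[[0,0,-0.02],0,0],[[0,0,-0.0215],0,0],[[0,0,-0.023],0,0],[[0,0,-0.0245],0,0],[[0,0,-0.026],0,0],[[0,0,-0.0275],0,0],[[0,0,-0.029],0,0],[[0,0,-0.0305],0,0],[[0,0,-0.032],0,0],[[0,0,-0.0335],0,0],[[0,0,-0.035],0,0],[[0,0,-0.0365],0,0],[[0,0,-0.038],0,0],[[0,0,-0.0395],0,0],[[0,0,-0.041],0,0],[[0,0,-0.0425],0,0]]'

```text
clock: 22.95
position: [0.5216, -0.1672, 0.0714]
tcp_rot: [3.139, -0.001, -0.061]
wrist_force: [-2.3, -3.6, 8.7]
width: -0.0001
```

Call:
carry_out --moves '[[[0,0,-0.0015],0,0],[[0,0,-0.003],0,0],[[0,0,-0.0045],0,0],[[0,0,-0.006],0,0],[[0,0,-0.0075],0,0],[[0,0,-0.009],0,0],[[0,0,-0.0105],0,0],[[0,0,-0.012],0,0],[[0,0,-0.0135],0,0],[[0,0,-0.015],0,0],[[0,0,-0.016],0,0],[[0,0,-0.017],0,0],[[0,0,-0.018],0,0]]'

```text
clock: 24.03
position: [0.5216, -0.167, 0.0528]
tcp_rot: [3.14, -0.001, -0.061]
wrist_force: [0.3, -4.5, 4.0]
width: -0.0
```

Call:
carry_out --moves '[[[0,0,-0.0008],0,0],[[0,0,-0.0016],0,0],[[0,0,-0.0023],0,0]]'

```text
clock: 24.28
position: [0.5216, -0.1662, 0.0502]
tcp_rot: [3.14, -0.001, -0.061]
wrist_force: [0.0, -5.1, 4.4]
width: 0.0001
```

Call:
carry_out --moves '[[[0,0,-0.0002],0,0],[[0,0,-0.0002],0,0],[[0,0,-0.0002],0,0],[[0,0,-0.0002],0,0],[[0,0,-0.0002],0,0],[[0,0,-0.0002],0,0]]'

```text
clock: 24.78
position: [0.5216, -0.1662, 0.0501]
tcp_rot: [3.14, -0.001, -0.06]
wrist_force: [0.4, -5.7, 5.6]
width: -0.0001
```

```bash
python3 - <<'E'
from h import *
shot('scene','scene18')
o=robot.get_obs();print(o['clock'],o['position'],o['wrist_force'])
crop('scene18',280,130,160,130,4,'c22')
E
```

```text
24.8333 [ 0.52162752 -0.16617983  0.05014445] [ 0.28198189 -6.47632711  4.50980139]
```

View pics/c22.png

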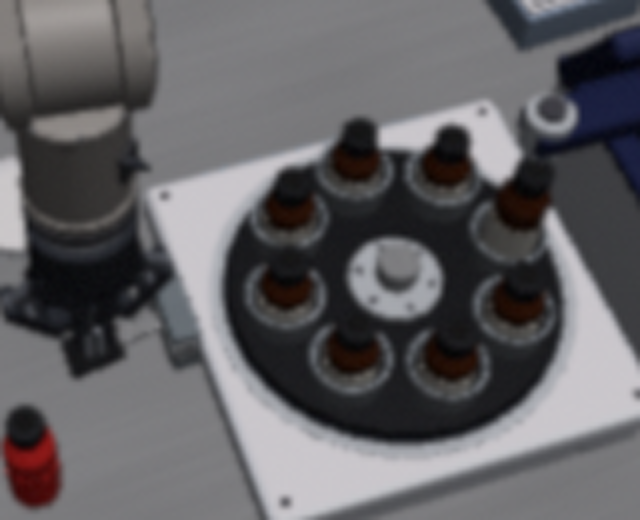

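Call:
carry_out --moves '[[[0,0,0.002],0,0],[[0,0,0.005],0,0],[[0,0,0.01],0,0],[[0,0,0.016],0,0],[[0,0,0.022],0,0],[[0,0,0.028],0,0],[[0,0,0.034],0,0],[[0,0,0.04],0,0],[[0,0,0.046],0,0],[[0,0,0.052],0,0],[[0,0,0.058],0,0],[[0,0,0.075],0,0],[[0,0,0.1],0,0],[[0,0,0.125],0,0],[[0,0,0.15],0,0],[[0,0,0.15],0,0]]'

```text
clock: 26.17
position: [0.5245, -0.1664, 0.2054]
tcp_rot: [3.139, -0.01, -0.061]
wrist_force: [0.8, -0.3, 0.4]
width: 0.0001
```

```bash
python3 - <<'E'
from h import *
for n in('scene','top'):
  im=shot(n,n+'19');W=cloud(im)
  m=(abs(W[...,2]-.178)<.008)
  k,l=cv2.connectedComponents(m.astype(np.uint8))
  for i in range(1,k):
    q=l==i; c=W[q].mean(0)
    if 8<q.sum()<300 and np.hypot(c[0]-.5635,c[1]-.0558)<.14: print(n,q.sum(),c.round(4),np.argwhere(q).mean(0)[::-1])
  c=np.array([.5657,.0566] if n=='scene' else [.5613,.0549])+[.0053,.0878]
  print(n,'expected under head',c,proj(im,[[*c,.179],[*c,.19],[*c,.074]]))
o=robot.get_obs();print(o['clock'],o['position'],o['wrist_force'])
crop('scene19',270,130,170,130,4.5,'c23');crop('top19',220,120,145,120,5,'c24')
E
```

```text
scene 69 [0.5722 0.142  0.1778] [412.23188406 172.60869565]
scene expected under head [0.571  0.1444] [[412.87923648 171.75208368]
 [413.72034689 169.36096263]
 [405.55971821 192.56011778]]
top 23 [0.56   0.1366 0.1761] [246.13043478 175.26086957]
top expected under head [0.5666 0.1427] [[243.85176454 172.77738633]
 [243.06068936 171.97727185]
 [250.6543026  179.65765427]]
26.2667 [ 0.52178686 -0.16568888  0.20100579] [-1.24031565 -0.59890009 -0.5377911 ]
```

View pics/c23.png

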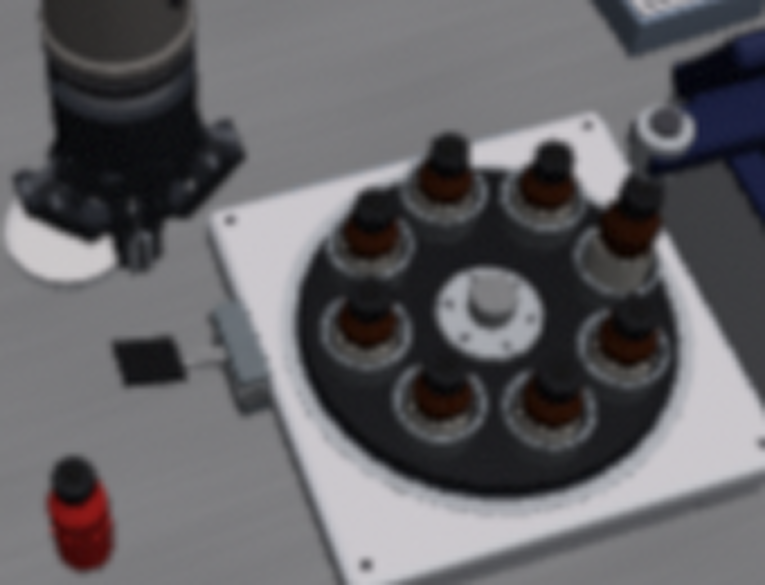

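View pics/c24.png

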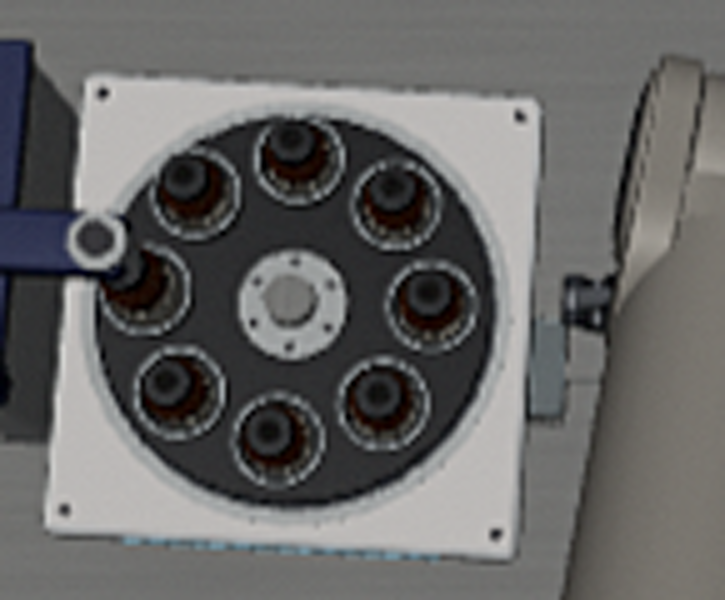

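Call:
carry_out --moves '[[[0,0,0],0,0],[[0,0,0],0,0],[[0,0,0],0,0],[[0,0,0],0,0],[[0,0,0],0,0],[[0,0,0],0,0]]'

```text
clock: 26.77
position: [0.5211, -0.1652, 0.1994]
tcp_rot: [-3.142, 0.001, -0.06]
wrist_force: [0.0, -0.4, 0.1]
width: -0.0
```

```bash
python3 - <<'E'
from h import *
im=shot('scene','scene20');W=cloud(im)
m=(abs(W[...,2]-.178)<.008);k,l=cv2.connectedComponents(m.astype(np.uint8))
for i in range(1,k):
    q=l==i; c=W[q].mean(0)
    if 8<q.sum()<300 and np.hypot(c[0]-.5635,c[1]-.0558)<.14: print(q.sum(),c.round(4))
print(robot.get_obs()['wrist_force'],robot.close_job())
E
```

```text
69 [0.5715 0.1423 0.1772]
the job is handed in; nothing more can be done
[-0.07990934 -0.08115732 -0.56715348] None
```

I set the slim amber bottle upright in the empty front-right seat and brought it under the sampling head with three lever strokes. I let the lever come fully up between strokes. The job was handed in at about 27 s, under the 72 s limit.

- **Bottle:** in the scene camera its cap is at (0.5715, 0.142), and I calculated the spot under the head as (0.571, 0.144). That is about 2 mm off, within the cup's play and the camera calibration. The cap height measured 0.177 m against 0.179 m expected, so the bottle is seated and upright.
- **Top camera:** its last reading of the cap was about 9 mm off and could not confirm the position, because the head partly hides the cap from above.
- **Lever:** I stopped each stroke at about the same depth, where the carousel snapped on. The force readings taken between moves reached 9.1 N upward at most, on the first stroke. I could not tell exactly where the hard stop is.
- **After the last stroke:** the lever was back up and the gripper was clear of everything. I didn't touch the other objects, and they looked unmoved where they were in view. I made no full final check of their positions.

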